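# Shut down the board preheater

## Task

Shut down the preheater on the repair bench: turn its heat knob, the larger of the two knobs on its top, anticlockwise all the way to the end stop. Then pull the spring-loaded power trip handle on its front straight out to its stop, hold it there for a second, and let it go back in. Leave the smaller timer knob as it is set and do not disturb the circuit board or the other things around.

Things in the scene. Friction and masses are not known exactly. Their poses are not given: they have to be found in the camera images.
- preheater: low white box fixed to the bench, 160 (x) x 340 (y) x 55 mm high; origin centre of underside, front face (towards the robot) at x = -80 mm, z up. In its frame, mm: steel hot plate 130 x 130 x 6 on its top, centred at (0, 95); heat knob axis at (0, -40); timer knob axis at (0, -130); trip handle head at rest centred at (-118, 75, 35)
- heat_knob (a joint): heat knob angle, rad: 0 at the anticlockwise end stop (off), grows clockwise seen from above, up to 4.71. Off is where the white pointer line on the knob points to the long white mark at the front left of its dial (direction 135 degrees in the preheater's frame)
- heat_knob_grip (a point): on the heat knob's axis, at the height to grip, 92 mm above the bench; turns with the knob. Knob: black disc 52 mm across, 61 to 69 mm above the bench, with an upright bar grip on it 49 mm long (this point's x), 14 mm thick (its y), top 99 mm above the bench; fingers go either side of the bar. A white pointer line lies on the bar's top at the -x end
- timer_pointer (a point): pointer end of the timer knob (same shape, smaller: disc 36 mm, bar 34 x 14 mm, top 99 mm above the bench), 16 mm from its axis. Must not turn.
- trip_pull (a joint): how far the trip handle is pulled out, m: 0 at rest, 0.028 at its stop; moves along the preheater's -x; the spring pulls back with 2.5 N at rest and 6 N at the stop
- trip_grip (a point): centre of the trip handle's head, 35 mm above the bench: bare metal upright block 16 (x) x 24 (y) x 34 mm high (top 52 mm above the bench) on a steel rod 8 mm thick entering the preheater's front face, 30 mm of rod free between head and face; axes as the preheater's. Best pinched across its 24 mm from above
- circuit_board: bystander: green circuit board, 70 x 85 x 4 mm, lying on the hot plate; origin centre of underside
- flux_jar: bystander: small lidded jar, 42 mm across, 40 mm tall, on the bench just in front of or just behind the preheater (it swaps places with the spool); origin centre of underside
- solder_spool: bystander: bare metal spool, 48 mm across, 40 mm tall, in front of or behind the preheater; origin centre of underside
- screwdriver: bystander: screwdriver 160 mm long lying right of the preheater
- tweezers: bystander: steel tweezers 120 mm long lying left of the preheater
- flux_brush: bystander: brush 150 mm long lying behind the preheater

How it is judged:
On the way, in this order (a step that is already met when the one before it is completed fails the run):
1. the heat knob is turned anticlockwise to its end stop, with the trip handle not yet pulled (value of joint heat_knob below 0.1 rad and value of joint trip_pull below 0.01 m), for 0.2 s.
2. the trip handle is pulled out to its stop (at least 24 of 28 mm) and held there, the heat knob still off (value of joint trip_pull above 0.024 m and value of joint heat_knob below 0.1 rad), for 0.4 s.
At the end, for the whole second after the job is handed in: The heat knob rests within 0.1 rad of its anticlockwise end stop and the trip handle is back in, within 4 mm of rest (value of joint heat_knob below 0.1 rad and value of joint trip_pull below 0.004 m and velocity of joint heat_knob between -0.05 and 0.05 rad/s); the robot touches nothing.
It fails at once if the timer knob is turned by more than about 15 degrees (distance of timer_pointer from where it was at the start of the episode above 0.0045 m).
It fails at once if a bystander is moved more than 30 mm (distance of any of circuit_board, flux_jar, solder_spool, screwdriver, tweezers, flux_brush from where it was at the start of the episode above 0.03 m).
It also fails if it takes over 64 s, if anything falls off the work surface, if the arm or the gripper's body presses on something with over 40 N, if the wrist force passes 120 N, or if a joint passes its speed limit or range.

## Robot

A 6-joint arm with a two-finger parallel gripper is mounted at the origin on the work surface. World frame = base frame: x ahead of the robot, y to its left, z up, the work surface at z = 0. Lengths are in m, angles in rad, forces in N, time in s.
With the tool pointing down it reaches from about 0.4 to 0.825 m from the base axis. Payload 7 kg.
Tool frame: the origin (TCP) lies at the very end of the fingers, on their centre line; the grasp point (between the pads) lies 19 mm behind it; z points along the fingers, y is the line along which they close (so a half turn about z gives the same grasp; the last joint's range is limited). The gripper opens to 88 mm and grips with 3 to 60 N. Pads are 19 mm wide; open, the fingers measure 130 mm over their backs; the gripper's body (78 mm by 193 mm) begins 47 mm behind the grasp point.
Start: joints at [-1.012, 0.359, 0.012, 0, -1.224, -0.288], TCP at [0.181, -0.65, 0.227] pointing down, gripper open.
Joint ranges: [-3.07, 3.07], [-1.43, 2.12], [-1.02, 1.25], [-3.03, 1.67], [-3.05, -0], [-3.03, 3.03]. Speed limits (rad/s): [2.39, 2.39, 3.01, 3.14, 3.14, 3.14].

## Interface

Orientations are given as a rotation vector (axis times angle).
In Python, from workcell import bot gives the robot as it stands.
- The arm moves only by the tool drive_tool, never from a script. Its argument "moves" is a list of rows, each a list of 3 entries, a list of its own where there are three numbers: the shift along the world's x, y, z in mm, then the turn, a rotation vector about the world's x, y, z in rad, then the finger opening in mm, from 0 to 87.6. A call has exactly 10 rows; each row is the pose to reach, as a shift and turn from the pose commanded when the call began; what a row does not reach only later rows make up. A row lasts 1/10 s, in which the tool goes at most 50 mm and 8.59 degrees, less where a joint would pass 70% of its speed; a pose out of reach is approached as far as the arm can. A call with a gripper value outside its range is refused whole. The fingers move at their own pace and stop on an object; the grip force is fixed at half the most. Time passes only in rows, so rows that repeat a pose let the fingers close, or fill a call up. It gives the time, the measured TCP pose, the force, the opening and the grip force at its end, in the units of the state.
- bot.read_state(): the state, without advancing time (a new reading comes with each control period).
- bot.read_camera(name): name is "scene" or "top"; returns a dict with "img" (400x640x3 uint8, blue, green, red), "fx", "fy", "cx", "cy" (pixels), "k1" (the pictures are not rectified: a ray, as slopes to the right and down, at radius r is drawn at 1 + k1 r^2 times it, then the intrinsics apply), "rvec" (rotation vector, rad) and "tvec" (3), from world to camera coordinates, as OpenCV has them. Camera axes: x right, y down, z forward; pixel columns grow to the right and rows downward; lengths in m; the calibration is good to about 2 mm. A picture is of the moment at which its call begins. There is no depth.
- bot.hand_in(): hands the job in; it is judged then, once.
The state is a dict: "clock": time; "qpos": joint angles; "dq": joint speeds; "tau": joint torques, N m; "tool_pos": TCP position; "tool_rot": TCP orientation; "ft_force": force on the tool from outside, world axes, zero at the start; "ft_torque": the same for the moment, N m; "width": opening from 0.0 (shut) to 1.0 (fully open); "gripper_force": force on a finger pad.
Only numpy, scipy, OpenCV 4.12 (cv2) and the standard library are available. Lean on these libraries where they do the work, as an engineer would, in place of code of your own. Each camera call takes 0.05 s, during which the arm holds its last target. There are 200 camera calls.

## Working session

There is one attempt and no reset: what is moved stays moved. The work goes in short steps, Python scripts to look and compute and a tool call to move; the robot and the scene stay as the last step left them, time stands still between calls to the robot, and variables do not carry over. Pictures are saved under pics/ and viewed, at most 10 in all, crops included, and the job is handed in when it is done.

Besides the shell and the picture viewer there is one more tool, called after "Emit:" as name([rows], argument=value, ...), one row to a line, values as JSON. drive_tool: Moves the arm, as the interface text tells. Its arguments: {"type":"object","properties":{"moves":{"type":"array"}},"required":["moves"]}

```bash
mkdir -p pics; cat > h.py <<'E'
import numpy as np, cv2
from workcell import bot
def shot(n,f=None):
    c=bot.read_camera(n)
    if f: cv2.imwrite('pics/'+f,c['img'])
    return c
def ray(c,u,v):
    d=np.array([(u-c['cx'])/c['fx'],(v-c['cy'])/c['fy']]);s=d.copy()
    for _ in range(30): s=d/(1+c['k1']*(s@s))
    R=cv2.Rodrigues(np.array(c['rvec'],float))[0]
    return -R.T@np.array(c['tvec'],float).ravel(), R.T@np.array([s[0],s[1],1])
def plane(c,u,v,z):
    o,d=ray(c,u,v); return o+d*(z-o[2])/d[2]
def two(c1,p1,c2,p2):
    o1,d1=ray(c1,*p1);o2,d2=ray(c2,*p2)
    t=np.linalg.lstsq(np.c_[d1,-d2],o2-o1,rcond=None)[0]
    a,b=o1+d1*t[0],o2+d2*t[1]
    return (a+b)/2,np.linalg.norm(a-b)
def proj(c,P):
    R=cv2.Rodrigues(np.array(c['rvec'],float))[0]
    p=R@np.array(P)+np.array(c['tvec'],float).ravel();s=p[:2]/p[2];s=s*(1+c['k1']*(s@s))
    return s*[c['fx'],c['fy']]+[c['cx'],c['cy']]
E
python3 - <<'E'
from h import *
for n in('scene','top'):
    c=shot(n,n+'0.png');o,_=ray(c,320,200);print(n,o,c['fx'],c['k1'])
print(bot.read_state())
E
```

```text
scene [ 1.35396406 -0.238026    0.68414666] 399.5507634572822 -0.055394547263353924
top [0.48058057 0.03769174 1.24175817] 512.9154570511973 -0.1712251924506626
{'clock': 0.1, 'qpos': array([-1.01191844e+00,  3.59274981e-01,  1.11373249e-02, -2.81515255e-04,
       -1.22410873e+00, -2.88098200e-01]), 'dq': array([ 1.27629414e-03, -1.51997195e-03,  1.53273203e-03,  5.88404488e-04,
        9.76776665e-04, -3.41412777e-05]), 'tau': array([-5.15092888e-04, -5.84161162e+01,  2.93754405e+01,  7.01551214e+00,
        1.02741370e-02, -6.48913397e-05]), 'tool_pos': array([ 0.18039235, -0.64998647,  0.22574158]), 'tool_rot': array([ 4.23844355e-01, -3.11251145e+00, -2.24714799e-03]), 'ft_force': array([-0.06997735,  0.26901269,  0.26804234]), 'ft_torque': array([-0.02806774, -0.02660222, -0.00670729]), 'gripper_force': 0.0, 'width': 0.9991770049858255}
```

View pics/scene0.png

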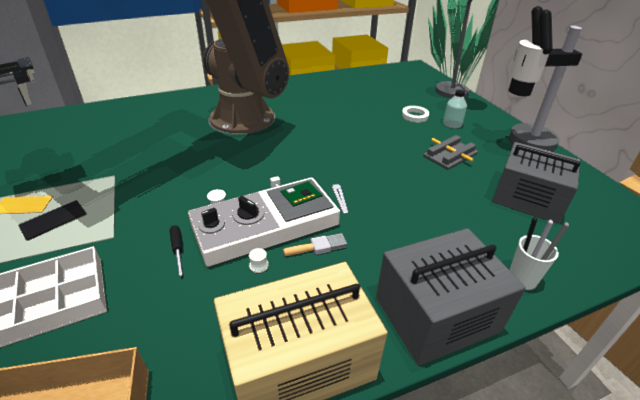

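View pics/top0.png

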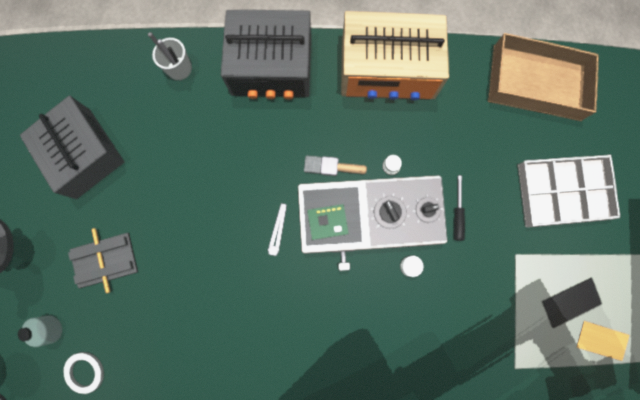

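The top view shows the preheater at about (372,215), with the heat knob at (390,211), the timer at (428,209), the handle head at (344,266) and one round item in front at (412,266). I'll enlarge both views.

```bash
python3 - <<'E'
from h import *
a=cv2.imread('pics/top0.png')[170:280,290:450];b=cv2.imread('pics/scene0.png')[170:270,185:345]
cv2.imwrite('pics/c1.png',np.vstack([cv2.resize(a,None,fx=4,fy=4,interpolation=2)[:440],]))
cv2.imwrite('pics/c2.png',cv2.resize(b,None,fx=5,fy=5,interpolation=2))
E
```

```text
(no output)
```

View pics/c1.png

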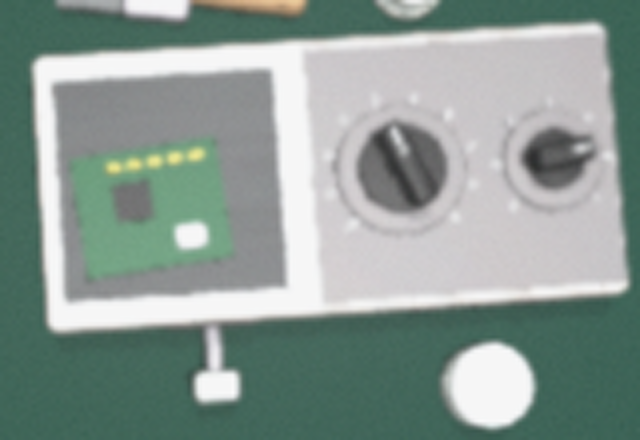

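View pics/c2.png

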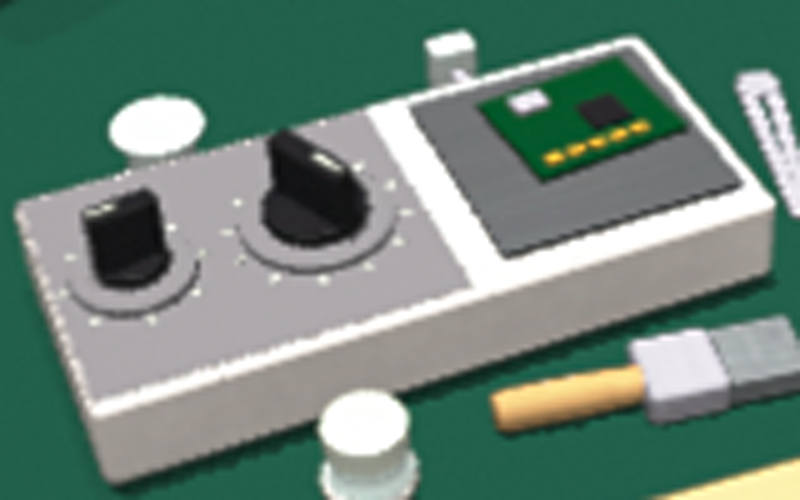

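The crops show the heat pointer line end at top-view crop (395,125), so it points up and slightly left. The long off mark is at (352,225), roughly 115° anticlockwise from there. The handle head is at (217,386), with the timer pointer to the right.

```bash
cat > m.py <<'E'
from h import *
T=shot('top');S=shot('scene')
f=lambda u,v,k,x,y:((u+.5)/k-.5+x,(v+.5)/k-.5+y)
t=lambda u,v:f(u,v,4,290,170)
s=lambda u,v:f(u,v,5,185,170)
# body by mask in top view
im=T['img'];hsv=cv2.cvtColor(im,cv2.COLOR_BGR2HSV)
m=((hsv[...,1]<70)&(hsv[...,2]>60)).astype(np.uint8)
m=cv2.morphologyEx(m,cv2.MORPH_OPEN,np.ones((5,5)))
roi=np.zeros_like(m);roi[174:260,295:452]=1
cs,_=cv2.findContours(m*roi,0,2);cn=max(cs,key=cv2.contourArea)
P=np.array([plane(T,u,v,.055)[:2] for u,v in cn[:,0]])
r=cv2.minAreaRect((P*1000).astype(np.float32));print('body rect mm',r)
for n,a,b in [('cBL(+x+y)',t(36,60),s(635,40)),('c(+x-y)',t(603,26),s(97,410)),('c(-x-y)',t(627,291),s(17,208)),
  ('c(+x+y)back',t(36,60),s(772,203)),('headtop',t(217,386),s(450,45)),('c(-x+y)',t(52,330),s(635,40)),
  ('heat pt end',t(394,122),s(363,184)),('heat other',t(423,203),s(280,136)),('timer pt',t(590,150),s(88,208)),('timer oth',t(528,160),s(150,194))]:
    p,e=two(T,a,S,b);print(n,p.round(4),'miss',e.round(4))
# head by mask
mh=((hsv[...,1]<60)&(hsv[...,2]>190)).astype(np.uint8)
h=mh[258:275,334:354];ys,xs=np.nonzero(h);print('head px',xs.mean()+334,ys.mean()+258,len(xs),plane(T,xs.mean()+334,ys.mean()+258,.052))
d=((hsv[...,2]<95)&(hsv[...,1]<90)).astype(np.uint8)
ys,xs=np.nonzero(d[190:232,370:410]);print('disc c',plane(T,xs.mean()+370,ys.mean()+190,.075))
R=cv2.Rodrigues(bot.read_state()['tool_rot'])[0];print(R.round(3))
E
python3 m.py
```

```text
body rect mm ((600.8513793945312, -78.97361755371094), (184.90342712402344, 345.254150390625), 5.020887851715088)
cBL(+x+y) [0.6497 0.0627 0.1467] miss 0.0598
c(+x-y) [ 0.7024 -0.239   0.0538] miss 0.0018
c(-x-y) [ 0.5455 -0.2539  0.0487] miss 0.0008
c(+x+y)back [0.6739 0.0953 0.0531] miss 0.001
headtop [ 0.4861 -0.0142  0.0491] miss 0.0009
c(-x+y) [0.5165 0.0821 0.0496] miss 0.0006
heat pt end [ 0.6378 -0.1046  0.0935] miss 0.0106
heat other [ 0.5907 -0.1271  0.093 ] miss 0.0011
timer pt [ 0.622  -0.2215  0.1   ] miss 0.0012
timer oth [ 0.6157 -0.1901  0.0942] miss 0.0074
head px 343.87209302325584 265.0581395348837 86 [ 0.48869844 -0.0135846   0.052     ]
disc c [ 0.61227843 -0.11837248  0.075     ]
[[-0.964 -0.267 -0.   ]
 [-0.267  0.964  0.001]
 [ 0.     0.001 -1.   ]]
```

The preheater centre is at (0.6096,-0.0789) with a yaw of about 4.9°. That puts the heat axis at (0.613,-0.119) and the handle head at (0.486,-0.014), and direct measurements agree to within 1–2 mm. The bar is at about 22°, and off is at 140°.

Emit:
drive_tool([
  [[45,55,0],[0,0,0],50],
  [[80,100,0],[0,0,0.05],50],
  [[115,142,0],[0,0,0.113],50],
  [[145,178,0],[0,0,0.113],50],
  [[175,215,0],[0,0,0.113],50],
  [[205,252,0],[0,0,0.113],50],
  [[235,289,0],[0,0,0.113],50],
  [[265,326,0],[0,0,0.113],50],
  [[295,363,0],[0,0,0.113],50],
  [[325,400,0],[0,0,0.113],50],
])

```text
clock: 1.2
tool_pos: [0.4968, -0.2604, 0.2268]
tool_rot: [-0.599, 3.083, -0.0]
ft_force: [0.4, -0.2, -0.1]
width: 0.57
gripper_force: 0.0
```

Emit:
drive_tool([
  [[28,34,0],[0,0,0],50],
  [[56,68,0],[0,0,0],50],
  [[84,102,0],[0,0,0],50],
  [[107,131,0],[0,0,0],50],
  [[107,131,0],[0,0,0],50],
  [[107,131,-20],[0,0,0],50],
  [[107,131,-40],[0,0,0],50],
  [[107,131,-60],[0,0,0],50],
  [[107,131,-60],[0,0,0],50],
  [[107,131,-60],[0,0,0],50],
])

```text
clock: 2.2
tool_pos: [0.6027, -0.1317, 0.1668]
tool_rot: [0.599, -3.083, 0.0]
ft_force: [0.4, 0.3, 0.0]
width: 0.57
gripper_force: 0.0
```

```bash
python3 - <<'E'
from h import *
s=bot.read_state();print(s['clock'],s['qpos'].round(3),s['tool_pos'].round(4),cv2.Rodrigues(s['tool_rot'])[0][:,1].round(3))
c=shot('scene');i=c['img'][130:270,160:330]
cv2.imwrite('pics/s1.png',cv2.resize(i,None,fx=4,fy=4,interpolation=2))
E
```

```text
2.2 [ 0.101  0.308 -0.204  0.    -1.059 -1.288] [ 0.6027 -0.1317  0.1668] [-0.374  0.927 -0.   ]
```

View pics/s1.png

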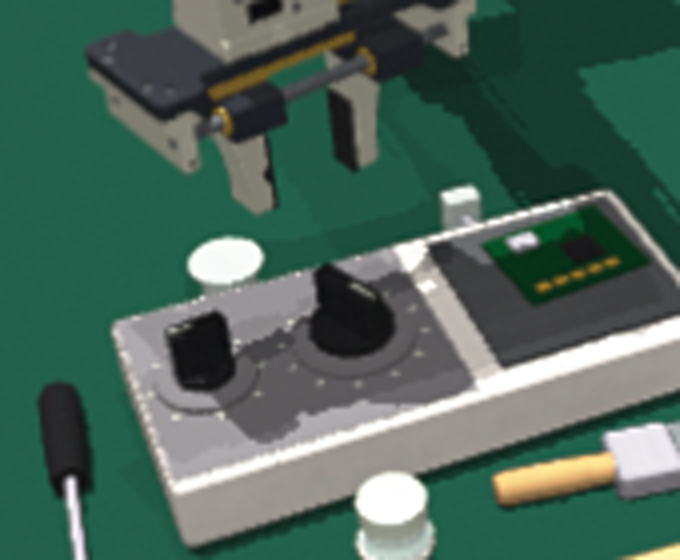

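The open fingers hang above the knob, one on each side of the bar (bar at crop (350,300)). They are about 10 mm and 13 mm short in x and y, so I'll correct that, descend and grip.

Emit:
drive_tool([
  [[10,13,0],[0,0,0],50],
  [[10,13,-15],[0,0,0],50],
  [[10,13,-30],[0,0,0],50],
  [[10,13,-45],[0,0,0],50],
  [[10,13,-60],[0,0,0],50],
  [[10,13,-72],[0,0,0],50],
  [[10,13,-82],[0,0,0],50],
  [[10,13,-91],[0,0,0],50],
  [[10,13,-91],[0,0,0],50],
  [[10,13,-91],[0,0,0],50],
])

```text
clock: 3.25
tool_pos: [0.6131, -0.1184, 0.0758]
tool_rot: [-0.599, 3.084, -0.0]
ft_force: [2.1, -0.0, -1.0]
width: 0.572
gripper_force: 0.0
```

Emit:
drive_tool([
  [[0,0,0],[0,0,0],40],
  [[0,0,0],[0,0,0],30],
  [[0,0,0],[0,0,0],20],
  [[0,0,0],[0,0,0],15],
  [[0,0,0],[0,0,0],10],
  [[0,0,0],[0,0,0],10],
  [[0,0,0],[0,0,0],10],
  [[0,0,0],[0,0,0],10],
  [[0,0,0],[0,0,0],10],
  [[0,0,0],[0,0,0],10],
])

```text
clock: 4.25
tool_pos: [0.6132, -0.1173, 0.0758]
tool_rot: [-0.599, 3.083, 0.001]
ft_force: [-0.1, 4.8, 1.3]
width: 0.159
gripper_force: 29.9
```

Gripped at 13.9 mm, which is the bar thickness. Now turn anticlockwise.

Emit:
drive_tool([
  [[0,1,0],[0,0,0.1],10],
  [[0,1,0],[0,0,0.2],10],
  [[0,1,0],[0,0,0.3],10],
  [[0,1,0],[0,0,0.4],10],
  [[0,1,0],[0,0,0.5],10],
  [[0,1,0],[0,0,0.6],10],
  [[0,1,0],[0,0,0.7],10],
  [[0,1,0],[0,0,0.8],10],
  [[0,1,0],[0,0,0.9],10],
  [[0,1,0],[0,0,1.0],10],
])

```text
clock: 5.25
tool_pos: [0.6125, -0.1166, 0.0757]
tool_rot: [-2.009, 2.415, 0.001]
ft_force: [-2.9, 3.7, 3.5]
width: 0.158
gripper_force: 29.9
```

Emit:
drive_tool([
  [[0,0,0],[0,0,0.1],10],
  [[0,0,0],[0,0,0.2],10],
  [[0,0,0],[0,0,0.3],10],
  [[0,0,0],[0,0,0.4],10],
  [[0,0,0],[0,0,0.5],10],
  [[0,0,0],[0,0,0.6],10],
  [[0,0,0],[0,0,0.7],10],
  [[0,0,0],[0,0,0.75],10],
  [[0,0,0],[0,0,0.8],10],
  [[0,0,0],[0,0,0.85],10],
])

```text
clock: 6.25
tool_pos: [0.6117, -0.1169, 0.0757]
tool_rot: [2.825, -1.375, -0.003]
ft_force: [-5.4, 3.9, 5.3]
width: 0.156
gripper_force: 29.9
```

```bash
python3 - <<'E'
from h import *
s=bot.read_state();y=cv2.Rodrigues(s['tool_rot'])[0][:,1];print(np.degrees(np.arctan2(y[1],y[0])),s['ft_torque'],s['ft_force'],s['tool_pos'])
E
```

```text
-141.90271512237595 [ 1.38343978  1.88164098 -0.05391495] [-5.44514469  3.89036182  5.27273166] [ 0.61170409 -0.11685139  0.07572484]
```

Emit:
drive_tool([
  [[0,0,0],[0,0,0.05],10],
  [[0,0,0],[0,0,0.1],10],
  [[0,0,0],[0,0,0.14],10],
  [[0,0,0],[0,0,0.18],10],
  [[0,0,0],[0,0,0.21],10],
  [[0,0,0],[0,0,0.24],10],
  [[0,0,0],[0,0,0.26],10],
  [[0,0,0],[0,0,0.26],10],
  [[0,0,0],[0,0,0.26],10],
  [[0,0,0],[0,0,0.26],10],
])

```text
clock: 7.25
tool_pos: [0.6118, -0.1171, 0.0757]
tool_rot: [-2.977, 1.002, 0.003]
ft_force: [-5.1, 3.8, 5.8]
width: 0.16
gripper_force: 31.1
```

```bash
python3 - <<'E'
from h import *
s=bot.read_state();y=cv2.Rodrigues(s['tool_rot'])[0][:,1];print(np.degrees(np.arctan2(y[1],y[0])),s['ft_torque'],s['ft_force'],s['tool_pos'])
E
```

```text
-127.19818257631886 [ 1.10754816  1.99622866 -0.7731802 ] [-5.07404929  3.77821244  5.82804744] [ 0.61178713 -0.11712364  0.0757312 ]
```

The z torque has risen to 0.77 Nm at a bar angle of about 142°, so it's on the stop. Ease off, open, lift and check.

Emit:
drive_tool([
  [[0,0,0],[0,0,-0.03],10],
  [[0,0,0],[0,0,-0.03],20],
  [[0,0,0],[0,0,-0.03],30],
  [[0,0,0],[0,0,-0.03],40],
  [[0,0,0],[0,0,-0.03],40],
  [[0,0,15],[0,0,-0.03],40],
  [[0,0,35],[0,0,-0.03],40],
  [[0,0,60],[0,0,-0.03],40],
  [[0,0,90],[0,0,-0.03],40],
  [[0,0,90],[0,0,-0.03],40],
])

```text
clock: 8.25
tool_pos: [0.6155, -0.1176, 0.1702]
tool_rot: [-2.962, 1.042, -0.011]
ft_force: [0.1, 0.6, 0.1]
width: 0.457
gripper_force: 0.0
```

Emit:
drive_tool([
  [[-25,20,0],[0,0,0.1],50],
  [[-50,40,0],[0,0,0.2],50],
  [[-75,60,0],[0,0,0.3],50],
  [[-100,80,0],[0,0,0.4],50],
  [[-126,103,0],[0,0,0.5],50],
  [[-126,103,0],[0,0,0.6],50],
  [[-126,103,0],[0,0,0.7],50],
  [[-126,103,0],[0,0,0.77],50],
  [[-126,103,0],[0,0,0.77],50],
  [[-126,103,0],[0,0,0.77],50],
])

```text
clock: 9.25
tool_pos: [0.4868, -0.0144, 0.1654]
tool_rot: [3.138, 0.142, -0.0]
ft_force: [-0.1, -0.1, -0.1]
width: 0.57
gripper_force: 0.0
```

```bash
python3 - <<'E'
from h import *
s=bot.read_state();y=cv2.Rodrigues(s['tool_rot'])[0][:,1];print(np.degrees(np.arctan2(y[1],y[0])),s['ft_force'],s['tool_pos'])
a=cv2.resize(shot('top')['img'][170:290,300:450],(600,480),interpolation=2)
cv2.imwrite('pics/t2.png',a)
b=shot('scene')['img'][130:270,180:350];cv2.imwrite('pics/s2.png',cv2.resize(b,None,fx=4,fy=4,interpolation=2))
E
```

```text
-84.83691104335914 [-0.07464827 -0.13646805 -0.09726178] [ 0.48678748 -0.01436795  0.16536465]
```

View pics/s2.png

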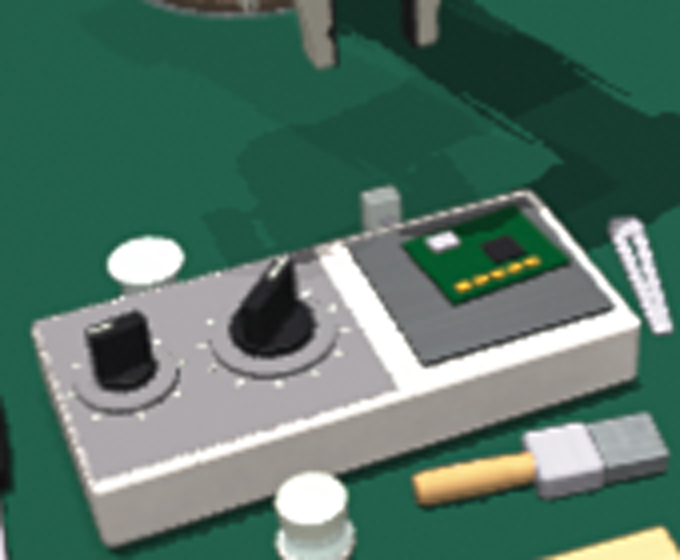

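View pics/t2.png

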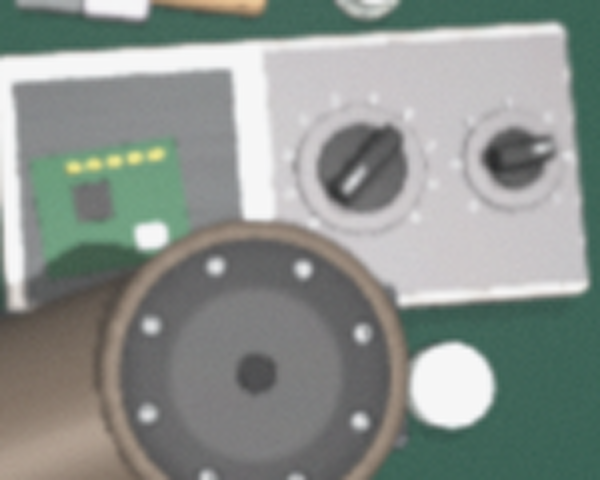

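The heat pointer now aims at the long off mark (top crop (345,188) toward (313,222)). The timer and board are unchanged, and the tool is above the handle head at scene crop (380,205). Descend and grip.

Emit:
drive_tool([
  [[-1,0,-25],[0,0,0],50],
  [[-1,0,-50],[0,0,0],50],
  [[-1,0,-75],[0,0,0],50],
  [[-1,0,-95],[0,0,0],50],
  [[-1,0,-110],[0,0,0],50],
  [[-1,0,-122],[0,0,0],50],
  [[-1,0,-134],[0,0,0],50],
  [[-1,0,-145],[0,0,0],50],
  [[-1,0,-145],[0,0,0],50],
  [[-1,0,-145],[0,0,0],50],
])

```text
clock: 10.35
tool_pos: [0.4859, -0.0144, 0.0205]
tool_rot: [3.138, 0.144, -0.001]
ft_force: [-0.1, -0.2, -0.6]
width: 0.572
gripper_force: 0.0
```

Emit:
drive_tool([
  [[0,0,0],[0,0,0],40],
  [[0,0,0],[0,0,0],34],
  [[0,0,0],[0,0,0],28],
  [[0,0,0],[0,0,0],22],
  [[0,0,0],[0,0,0],18],
  [[0,0,0],[0,0,0],18],
  [[0,0,0],[0,0,0],18],
  [[0,0,0],[0,0,0],18],
  [[0,0,0],[0,0,0],18],
  [[0,0,0],[0,0,0],18],
])

```text
clock: 11.35
tool_pos: [0.486, -0.0133, 0.0209]
tool_rot: [-3.137, -0.145, -0.001]
ft_force: [-3.0, 7.5, 2.9]
width: 0.271
gripper_force: 30.0
```

Gripped at 23.7 mm. Pull out along the preheater's -x.

Emit:
drive_tool([
  [[-4,0.5,0],[0,0,0],18],
  [[-8,0,0],[0,0,0],18],
  [[-12,0,0],[0,0,0],18],
  [[-16,-0.5,0],[0,0,0],18],
  [[-20,-1,0],[0,0,0],18],
  [[-23,-1,0],[0,0,0],18],
  [[-25,-1.2,0],[0,0,0],18],
  [[-27,-1.3,0],[0,0,0],18],
  [[-29,-1.5,0],[0,0,0],18],
  [[-29,-1.5,0],[0,0,0],18],
])

```text
clock: 12.35
tool_pos: [0.458, -0.0156, 0.0209]
tool_rot: [-3.138, -0.145, -0.004]
ft_force: [7.9, -0.9, -5.9]
width: 0.273
gripper_force: 30.0
```

Emit:
drive_tool([
  [[0,0,0],[0,0,0],18],
  [[0,0,0],[0,0,0],18],
  [[0,0,0],[0,0,0],18],
  [[0,0,0],[0,0,0],18],
  [[0,0,0],[0,0,0],18],
  [[0,0,0],[0,0,0],18],
  [[0,0,0],[0,0,0],18],
  [[0,0,0],[0,0,0],18],
  [[0,0,0],[0,0,0],18],
  [[0,0,0],[0,0,0],18],
])

```text
clock: 13.35
tool_pos: [0.458, -0.0156, 0.0209]
tool_rot: [-3.138, -0.145, -0.004]
ft_force: [7.2, -1.5, -4.0]
width: 0.273
gripper_force: 30.0
```

```bash
python3 - <<'E'
from h import *
c=shot('scene');print((proj(c,[.4861,-.0142,.052])-[180,110])*4,(proj(c,[.458,-.0166,.052])-[180,110])*4)
cv2.imwrite('pics/s3.png',cv2.resize(c['img'][110:250,180:350],None,fx=4,fy=4,interpolation=2))
E
```

```text
[378.82529313 270.85212884] [363.98764211 249.46026044]
```

View pics/s3.png

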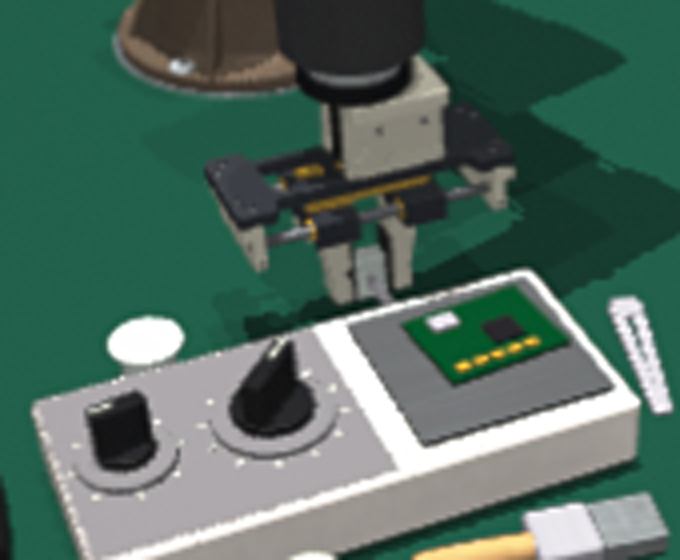

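The head is between the fingers with its top at about (368,252), where a full pull predicts (364,249). It has been held for over a second with the knob still off. Guide it back in, release and lift.

Emit:
drive_tool([
  [[5,0.4,0],[0,0,0],18],
  [[10,0.8,0],[0,0,0],18],
  [[15,1.2,0],[0,0,0],18],
  [[20,1.6,0],[0,0,0],18],
  [[24,2,0],[0,0,0],18],
  [[27,2.2,0],[0,0,0],18],
  [[28,2.4,0],[0,0,0],18],
  [[28,2.4,0],[0,0,0],18],
  [[28,2.4,0],[0,0,0],30],
  [[28,2.4,0],[0,0,0],45],
])

```text
clock: 14.4
tool_pos: [0.483, -0.0142, 0.0198]
tool_rot: [3.138, 0.143, -0.006]
ft_force: [0.9, -0.5, 0.1]
width: 0.376
gripper_force: 0.0
```

Emit:
drive_tool([
  [[0,0,0],[0,0,0],55],
  [[0,0,0],[0,0,0],55],
  [[0,0,15],[0,0,0],55],
  [[0,0,35],[0,0,0],55],
  [[0,0,60],[0,0,0],55],
  [[0,0,90],[0,0,0],55],
  [[0,0,120],[0,0,0],55],
  [[0,0,150],[0,0,0],55],
  [[0,0,150],[0,0,0],55],
  [[0,0,150],[0,0,0],55],
])

```text
clock: 15.4
tool_pos: [0.4847, -0.0134, 0.1709]
tool_rot: [-3.138, -0.144, -0.002]
ft_force: [0.4, -0.3, -0.1]
width: 0.627
gripper_force: 0.0
```

```bash
python3 - <<'E'
from h import *
c=shot('scene');s=bot.read_state();print(s['clock'],s['ft_force'],s['tool_pos']);print((proj(c,[.4861,-.0142,.052])-[180,130])*4)
cv2.imwrite('pics/s4.png',cv2.resize(c['img'][130:270,180:350],None,fx=4,fy=4,interpolation=2))
E
```

```text
15.45 [-0.76490149 -0.4894936  -1.08314646] [ 0.48419545 -0.01357136  0.17006332]
[378.82529313 190.85212884]
```

View pics/s4.png

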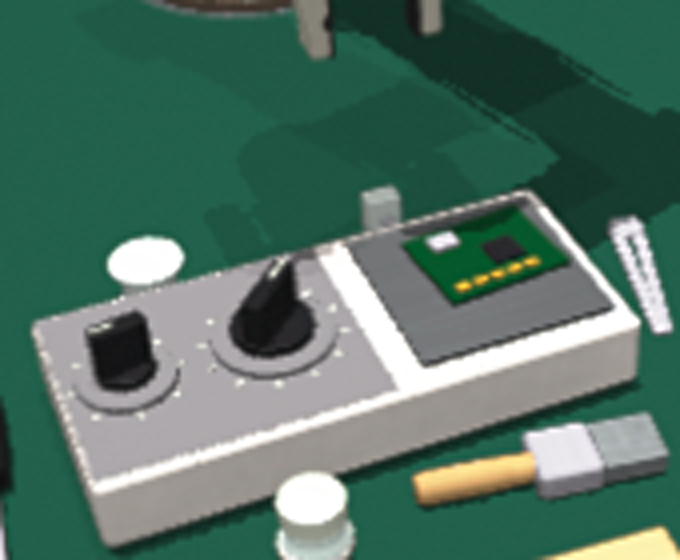

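The head is back at rest at (380,193), the knob is off, nothing else has moved, and the gripper is clear.

```bash
python3 -c "
from workcell import bot
print(bot.hand_in())"
```

```text
the job is handed in; nothing more can be done
None
```

I turned the heat knob to its off stop, pulled the trip handle out fully and held it for over a second, then let it back in; the last picture shows nothing else disturbed, and I handed the job in at about 15.5 s (no verdict was returned).

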